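# Lay out the ingredients for two dishes

## Robot

A 6-joint arm with a two-finger parallel gripper is mounted at the origin on the work surface. World frame = base frame: x ahead of the robot, y to its left, z up, the work surface at z = 0. Lengths are in mm, angles in rad, forces in N, time in s.
With the tool pointing down it reaches from about 400 to 925 mm from the base axis. Payload 12.5 kg.
Tool frame: the origin (TCP) lies midway between the tips of the shut fingers; the grasp point (between the pads) lies 19 mm behind it; z points along the fingers, y is the line along which they close (so a half turn about z gives the same grasp; the last joint's range is limited). The gripper opens to 95 mm and grips with 3 to 60 N. Pads are 20 mm wide; open, the fingers measure 119 mm over their backs; the gripper's body (75 mm by 180 mm) begins 59 mm behind the grasp point.
Start: joints at [-1.354, 0.491, 1.559, -0, 1.092, -0.106], TCP at [198.288, -592.732, 193.361] pointing down, gripper open.
Joint ranges: [-3.1, 3.1], [-0.84, 2.19], [0.05, 2.79], [-1.13, 4.28], [0.06, 2.93], [-2.69, 2.69]. Speed limits (rad/s): [2.22, 2.22, 2.79, 3.14, 3.14, 3.14].

## Interface

Orientations are given as [roll, pitch, yaw] about the fixed x, y, z axes, in that order (R = Rz(yaw) Ry(pitch) Rx(roll)).
In Python, from cell import state, read_camera, job_done gives the robot as it stands.
- The arm moves only by the tool carry_out, never from a script. Its argument "moves" is a list of rows, each an object with "slide": the shift along the tool's x, y, z as a fraction of full scale, a list of three; "spin": the turn about the tool's z as a fraction of full scale. A call has 1 to 12 rows; each row shifts and turns the commanded pose from where the row before left it, along the tool's axes as they then stand; what a row does not reach is not made up. Full scale, the value 1, is 0.4 m for a shift and 30 degrees for a turn. A row lasts 1/12 s, in which the tool goes at most 41.7 mm and 7.16 degrees, less where a joint would pass 70% of its speed; a pose out of reach is approached as far as the arm can. A call with a number of a shift or a turn outside -1 to 1 is refused whole. A call with a gripper value outside its range is refused whole. "hand" is the closure, from 0 (fully open) to 1 (shut), set as the call begins (left out, the last holds). The fingers move at their own pace and stop on an object; the grip force is fixed at half the most. Time passes only in rows, so rows that do not move let the fingers close. It gives the time, the measured TCP pose, the force, the opening and the grip force at its end, in the units of the state.
- state(): the state, without advancing time (a new reading comes with each control period).
- read_camera(name): name is "side" or "top"; returns a dict with "color" (384x512x3 uint8, red, green, blue), "K" (3x3 intrinsics, pixels), "R" (3x3) and "t" (3): a world point X has camera coordinates R X + t. Camera axes: x right, y down, z forward; pixel columns grow to the right and rows downward; lengths in mm; the calibration is good to about 2 mm. A picture is of the moment at which its call begins. There is no depth.
- job_done(): hands the job in; it is judged then, once.
The state is a dict: "t": time; "joints": joint angles; "qvel": joint speeds; "tau": joint torques, N m; "eef_pos": TCP position; "tcp_rot": TCP orientation; "ft_force": force on the tool from outside, world axes, zero at the start; "moment": the same for the moment, N m; "opening": opening from 0.0 (shut) to 1.0 (fully open); "grip_force": force on a finger pad.
Only numpy, scipy, OpenCV 4.12 (cv2) and the standard library are available. Lean on these libraries where they do the work, as an engineer would, in place of code of your own. Each camera call takes 0.05 s, during which the arm holds its last target. There are 200 camera calls.

## Task

Make up two ingredient kits from the things on the worktop: the onion, the larger mushroom and the stock-cube carton go in the long metal tray, and the garlic bulb and the smaller mushroom go in the round wooden dish. Set each one down gently, not dropped, flat on the bottom of its tray or dish and clear of the rim, side by side and the same way up as it is now (necks and stalks up, carton flat). Leave the spice jar and the two mills standing where they are.

Things in the scene. Friction and masses are not known exactly. Their poses are not given: they have to be found in the camera images.
- tray: long shallow rectangular aluminium tray, fixed to the worktop, 276 x 146 mm outside, 270 x 140 mm inside; floor 3 mm thick, rim 13 mm above the worktop, walls 3 mm. Origin: centre of its underside; x along its length, y across, z up. It stands to the left or right of the stock.
- dish: round shallow light-wood dish, fixed to the worktop, 164 mm across at the rim and about 148 mm across inside at the floor; floor 4 mm thick, rim 13 mm above the worktop. Origin: centre of its underside; z up. It stands on the other side of the stock from the tray.
- onion: brown onion standing on its root with the short neck up: 62 mm across (widest from 22 to 34 mm above its underside), 70 mm high with the 14 mm thick neck. Origin: centre of its underside; z up along its axis.
- mushroom_large: the larger of two cream mushrooms, lying cap down with the stalk up: cap 64 mm across and 24 mm high, stalk 20 mm thick and rising to 60 mm. Origin: centre of its underside; z up along its axis.
- mushroom_small: the smaller mushroom, lying cap down with the stalk up: cap 42 mm across and 17 mm high, stalk 16 mm thick and rising to 48 mm. Origin: centre of its underside; z up along its axis.
- garlic: whitish garlic bulb of several cloves, standing neck up: bulb 50 mm across (widest from 15 to 30 mm above its underside), about 43 mm high, with a 10 mm thick neck rising to 62 mm. Origin: centre of its underside; z up along its axis.
- carton: dark-red closed stock-cube carton lying flat, 80 (x) x 50 (y) x 36 (z) mm. Origin: centre of its underside.
- spice_jar: small amber glass spice jar with a steel cap, 42 mm across, 64 mm high, among the stock; not wanted, stays where it is. Origin: centre of its underside; z up along its axis.
- pepper_mill: dark mill with a copper collar, 58 mm across, 110 mm high, beyond the stock; stays where it is. Origin: centre of its underside; z up along its axis.
- salt_mill: whitish mill with a copper collar, 58 mm across, 110 mm high, beyond the stock; stays where it is. Origin: centre of its underside; z up along its axis.
Not all that is in view belongs to the job. Leave any black or pink look-alike of the mushroom_small alone.

How it is judged:
By the outcome, as a careful person would: the job done as asked, in the order asked, and still so for the second after the job is handed in, with the robot touching nothing.
It also fails if it takes over 128 s, if anything falls off the work surface, if the arm or the gripper's body presses on something with over 40 N, if the wrist force passes 120 N, or if a joint passes its speed limit or range.

## Working session

There is one attempt and no reset: what is moved stays moved. The work goes in short steps, Python scripts to look and compute and a tool call to move; the robot and the scene stay as the last step left them, time stands still between calls to the robot, and variables do not carry over. Pictures are saved under pics/ and viewed, at most 15 in all, crops included, and the job is handed in when it is done.

Besides the shell and the picture viewer there is one more tool, called after "Call:" as a command line: name --argument value ..., lists and objects as JSON in quotes. carry_out: Moves the arm, as the interface text tells. Shift numbers are shares of 0.4 m and turn numbers shares of 30 degrees, none past 1 either way. Its arguments: {"type":"object","properties":{"moves":{"type":"array"},"hand":{"type":"number"}},"required":["moves"]}

```bash
ls; mkdir -p pics
python3 - <<'E'
from cell import *
import cv2,numpy as np
s=state();print(s)
for n in("top","side"):
    c=read_camera(n);cv2.imwrite(f"pics/{n}0.png",cv2.resize(c["color"][:,:,::-1],(800,600),interpolation=cv2.INTER_CUBIC));print(n,c["K"],c["R"],c["t"], -c["R"].T@c["t"])
E
```

```text
pics
{'t': 0.0, 'joints': array([-1.35360950e+00,  4.91569272e-01,  1.55946617e+00,  5.34983049e-05,
        1.09172416e+00, -1.05586124e-01]), 'qvel': array([-0.00069502, -0.00068092, -0.00086311, -0.00191479,  0.00193744,
        0.00175146]), 'tau': array([ 3.39675731e-03, -6.12626767e+01, -2.58178157e+01,  6.94584008e-02,
        4.81507403e-02, -1.07160681e-04]), 'eef_pos': array([ 198.23040136, -592.43339439,  192.74998159]), 'tcp_rot': array([-3.14043721e+00, -1.70167011e-04,  3.22748161e-01]), 'ft_force': array([-0.93291435,  0.00538351, -0.83797566]), 'moment': array([-0.00956388,  0.00721383,  0.0103161 ]), 'grip_force': 0.0, 'opening': 1.0051228029765569}
top [[384.67513919   0.         259.1823906 ]
 [  0.         384.67513919 198.84051925]
 [  0.           0.           1.        ]] [[-0.00774205 -0.9998868   0.01290141]
 [-0.99604808  0.00656948 -0.08857232]
 [ 0.08847754 -0.01353616 -0.99598619]] [ -6.05726039 568.50327535 791.84855775] [496.14888989   0.92723838 839.10203324]
side [[370.17575239   0.         256.57228314]
 [  0.         370.17575239 187.88931675]
 [  0.           0.           1.        ]] [[ 0.91934685 -0.39343863  0.00272266]
 [-0.29326315 -0.68984753 -0.66189661]
 [ 0.26229392  0.6077141  -0.7495902 ]] [-536.08288602  207.14268043  739.54207785] [ 359.61603951 -517.44900462  692.92010173]
```

View pics/top0.png

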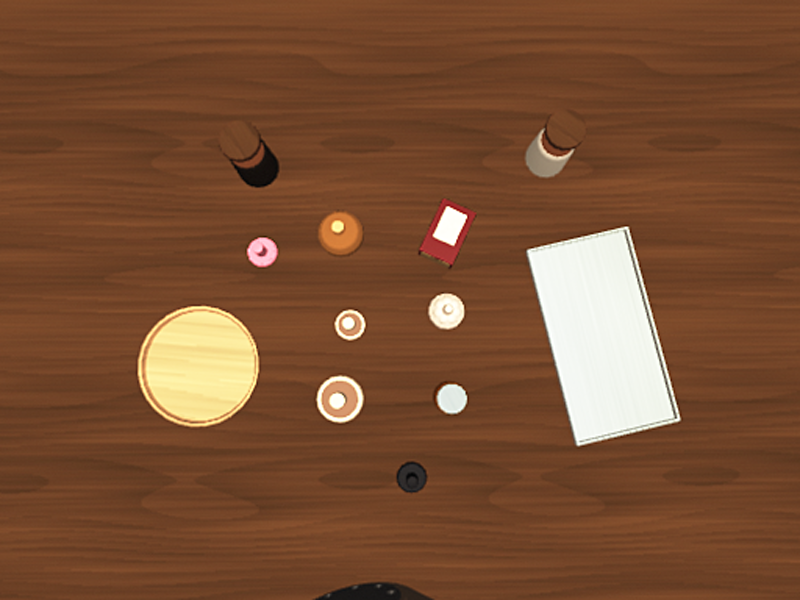

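View pics/side0.png

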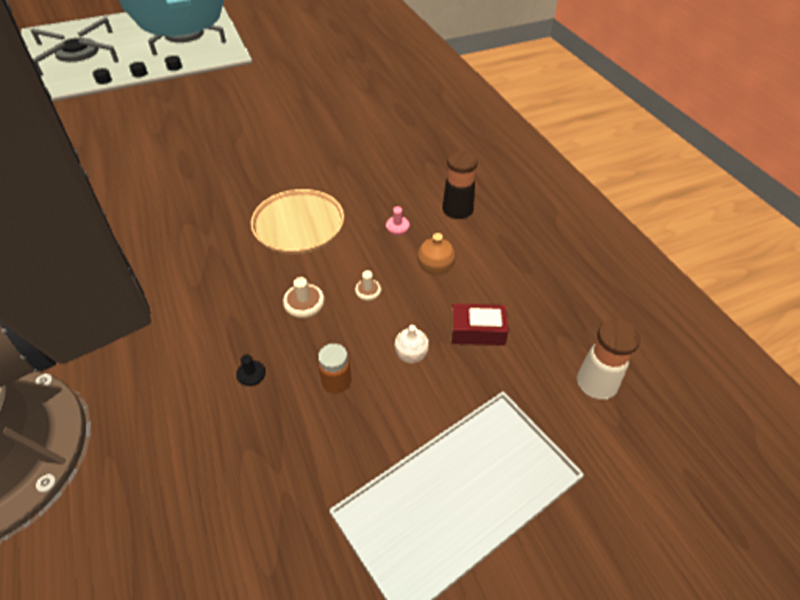

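The top view shows, in 800x600 pixels, the onion at (340,233), the large mushroom at (340,399), the small mushroom at (350,324), the garlic at (447,311), the carton at (447,233) and the jar at (451,399). The dish is at (198,366) and the tray at (603,336).

Things that could be mistaken for the wanted ones:
- **Small mushroom:** pink look-alike (262,252), black look-alike (411,477), and the large mushroom (340,399). I choose the cream one with the smaller cap, at (350,324).
- **Garlic (447,311):** it has cream tones like the mushrooms, but it is a lobed bulb.
- **Onion (340,233):** the amber jar could pass for it.

```bash
cat > h.py <<'E'
from cell import *
import cv2,numpy as np
def ray(c,uv,z):
    d=c["R"].T@np.linalg.solve(c["K"],[uv[0],uv[1],1.]);o=-c["R"].T@c["t"]
    return (o+d*(z-o[2])/d[2])
def blob(mask,x,y,r):   # x,y,r in 512-px; biggest contour within window
    m=np.zeros_like(mask);cv2.circle(m,(int(x),int(y)),r,255,-1);m&=mask
    cs,_=cv2.findContours(m,cv2.RETR_EXTERNAL,cv2.CHAIN_APPROX_NONE)
    return max(cs,key=cv2.contourArea)
E
python3 - <<'E'
from h import *
c=read_camera("top");im=c["color"];s=.64
hsv=cv2.cvtColor(im,cv2.COLOR_RGB2HSV);g=cv2.medianBlur(im,3).astype(int)
bright=((g.sum(2)>330)*255).astype(np.uint8)
for n,x,y,r,z,d in [("onion",340,233,24,28,62),("mushL",340,399,22,14,64),("mushS",350,324,16,10,42),("garlic",447,311,18,22,50),("dish",198,366,50,13,164),("jar",451,399,18,64,42)]:
    k=blob(bright,x*s,y*s,r);(u,v),R=cv2.minEnclosingCircle(k)
    if n in("onion","dish"): (u,v),(a,b),_=cv2.fitEllipse(k);R=(a+b)/4
    p=ray(c,(u,v),z);e=ray(c,(u+R,v),z);print(n,(round(u,1),round(v,1)),p.round(1),"dia",2*np.linalg.norm(e-p).round(1),"want",d)
k=blob(bright,603*s,336*s,85);q=cv2.boxPoints(cv2.minAreaRect(k));P=np.array([ray(c,a,13)for a in q]);print("tray",P.mean(0),P[:,:2].tolist(),np.linalg.norm(np.diff(P,axis=0),axis=1))
h,S,V=cv2.split(hsv)
red=(((h<6)|(h>172))&(S>150)&(V>95)).astype(np.uint8)*255
wh=blob(bright,449*s,226*s,18);top=blob(red|cv2.drawContours(red*0,[wh],-1,255,-1),447*s,233*s,30)
for k,z in((wh,36),(top,36)):
    q=cv2.boxPoints(cv2.minAreaRect(k));P=np.array([ray(c,a,z)for a in q]);dd=np.diff(P,axis=0);print("carton",P.mean(0).round(1),np.linalg.norm(dd,axis=1),np.degrees(np.arctan2(dd[:,1],dd[:,0])))
crop=im[125:275,150:330][:,:,::-1];cv2.imwrite("pics/crop1.png",cv2.resize(crop,(720,600),interpolation=cv2.INTER_CUBIC))
E
```

```text
onion (217.0, 147.5) [679.1  79.3  28. ] dia 49.6 want 62
mushL (217.0, 254.9) [450.5  80.1  14. ] dia 64.4 want 64
mushS (223.6, 207.4) [551.8  66.5  10. ] dia 42.2 want 42
garlic (285.3, 198.8) [568.4 -66.   22. ] dia 50.0 want 50
dish (126.5, 234.0) [496.3 272.9  13. ] dia 163.2 want 164
jar (288.6, 254.8) [452.3 -67.6  64. ] dia 39.6 want 42
tray [ 536.46477716 -282.80416873   13.        ] [[654.4415682544858, -178.1449229563389], [692.3101805386497, -326.23376908872103], [417.1151097179272, -385.5948972636295], [381.99225013067206, -241.24308561569623]] [152.85397654 281.52454696 148.5633225 ]
carton [683.4 -71.   36. ] [47.81201931 32.79668245 47.76263876] [ -24.73586323 -115.19144293  155.06698079]
carton [676. -68.  36.] [80.12900555 50.041288   80.00057494] [ -25.01211711 -115.54394887  154.6878211 ]
```

View pics/crop1.png

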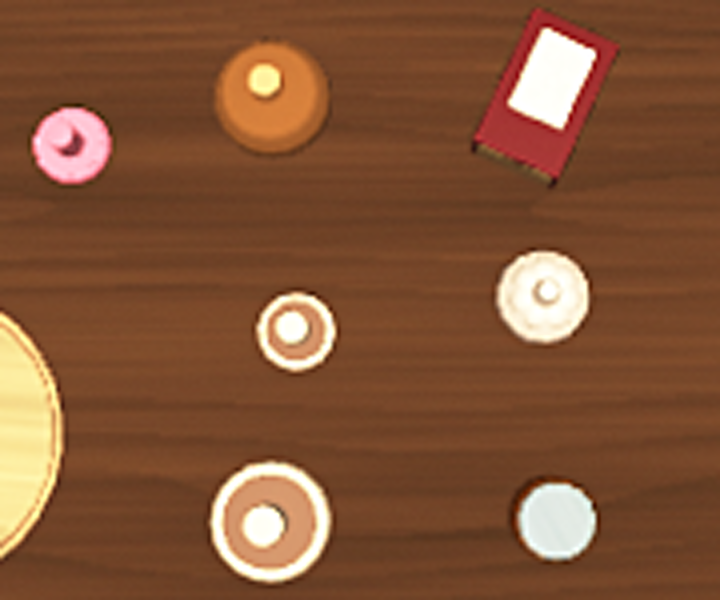

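The crop confirms the choices. The cream small mushroom is at crop (296,331) and is clearly apart from the pink one at (71,146). The onion's full outline is centred at crop (273,97), so the brightness mask missed its dark rim; I'll correct its position from that outline.

```bash
cat >> h.py <<'E'
def go(x,y,z,yaw):
    "fractions to reach a TCP target: per tool axis in the yaw frame, spin, and row counts"
    s=state();p=s["eef_pos"];w=s["tcp_rot"][2];d=np.array([x,y,z])-p
    a=np.array([np.cos(yaw)*d[0]+np.sin(yaw)*d[1],np.sin(yaw)*d[0]-np.cos(yaw)*d[1],-d[2]])/400
    sp=-np.degrees((yaw-w+np.pi/2)%np.pi-np.pi/2)/30
    print("at",p.round(1),"yaw",round(w,3),"t",round(s["t"],1),"| slide",a.round(3),"spin",round(sp,3),"rows@.09",round(np.linalg.norm(a)/.09,1))
E
python3 - <<'E'
from h import *
c=read_camera("top");print("onion",ray(c,(218.2,149.2),28))
u=np.array([.976,.218])
for n,o in(("onion",95),("mushL",15),("carton",-80)):print(n,np.array([536.5,-282.8])+o*u)
go(675.5,77,190,.22)
E
```

```text
onion [675.35881247  76.73002833  28.        ]
onion [ 629.22 -262.09]
mushL [ 551.14 -279.53]
carton [ 458.42 -300.24]
at [ 198.3 -592.6  193. ] yaw 0.323 t 0.2 | slide [ 1.53  -1.373  0.008] spin 0.196 rows@.09 22.8
```

Call:
carry_out --moves '[{"slide": [0,0,0],"spin": 0.1},{"slide": [0,0,0],"spin": 0.097}]' --hand 0

```text
t: 0.37
eef_pos: [198.3, -592.6, 193.1]
tcp_rot: [-3.141, 0.0, 0.217]
ft_force: [0.3, -0.3, 0.3]
opening: 0.999
grip_force: 0.0
```

Call:
carry_out --moves '[{"slide": [0.064,-0.057,0],"spin": 0},{"slide": [0.064,-0.057,0],"spin": 0},{"slide": [0.064,-0.057,0],"spin": 0},{"slide": [0.064,-0.057,0],"spin": 0},{"slide": [0.064,-0.057,0],"spin": 0},{"slide": [0.064,-0.057,0],"spin": 0},{"slide": [0.064,-0.057,0],"spin": 0},{"slide": [0.064,-0.057,0],"spin": 0},{"slide": [0.064,-0.057,0],"spin": 0},{"slide": [0.064,-0.057,0],"spin": 0},{"slide": [0.064,-0.057,0],"spin": 0},{"slide": [0.064,-0.057,0],"spin": 0}]'

```text
t: 1.37
eef_pos: [439.2, -257.2, 193.4]
tcp_rot: [3.141, -0.0, 0.22]
ft_force: [0.8, 0.2, -0.0]
opening: 0.999
grip_force: 0.0
```

Call:
carry_out --moves '[{"slide": [0.064,-0.057,0],"spin": 0},{"slide": [0.064,-0.057,0],"spin": 0},{"slide": [0.064,-0.057,0],"spin": 0},{"slide": [0.064,-0.057,0],"spin": 0},{"slide": [0.064,-0.057,0],"spin": 0},{"slide": [0.064,-0.057,0],"spin": 0},{"slide": [0.064,-0.057,0],"spin": 0},{"slide": [0.064,-0.057,0],"spin": 0},{"slide": [0.064,-0.057,0],"spin": 0},{"slide": [0.064,-0.057,0],"spin": 0},{"slide": [0.064,-0.057,0],"spin": 0},{"slide": [0,0,0],"spin": 0}]'

```text
t: 2.37
eef_pos: [660.9, 51.9, 192.6]
tcp_rot: [-3.141, -0.001, 0.223]
ft_force: [0.4, -0.4, 0.4]
opening: 1.001
grip_force: 0.0
```

```bash
python3 -c "
from h import *
go(675.5,77,9,.22)
cv2.imwrite('pics/a1.png',read_camera('side')['color'][:,:,::-1])"
```

```text
at [660.9  51.9 192.6] yaw 0.223 t 2.4 | slide [ 0.049 -0.053  0.459] spin 0.006 rows@.09 5.2
```

Call:
carry_out --moves '[{"slide": [0.049,-0.053,0],"spin": 0},{"slide": [0,0,0.06],"spin": 0},{"slide": [0,0,0.06],"spin": 0},{"slide": [0,0,0.06],"spin": 0},{"slide": [0,0,0.06],"spin": 0}]'

```text
t: 2.83
eef_pos: [672.7, 71.6, 96.4]
tcp_rot: [3.141, 0.0, 0.219]
ft_force: [0.5, -0.3, 0.5]
opening: 1.001
grip_force: 0.0
```

```bash
python3 -c "
from h import *
go(675.5,77,9,.22)
im=read_camera('top')['color'][90:270,130:310,::-1]
cv2.imwrite('pics/a2.png',cv2.resize(im,(540,540)))"
```

```text
at [672.7  71.6  96.4] yaw 0.219 t 2.8 | slide [ 0.01  -0.012  0.218] spin -0.002 rows@.09 2.4
```

View pics/a2.png

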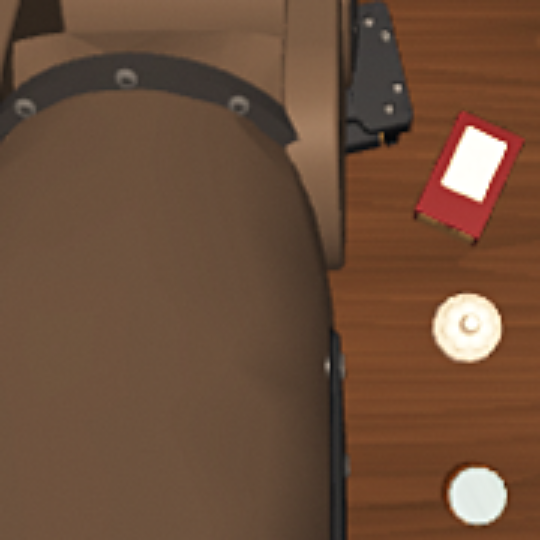

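The arm hides the onion in the top view; only the gripper edge shows, at (380,80), clear of the carton at (468,178). I'll correct the offset, descend and use the side view from here on.

Call:
carry_out --moves '[{"slide": [0.01,-0.012,0],"spin": 0},{"slide": [0,0,0.06],"spin": 0},{"slide": [0,0,0.06],"spin": 0},{"slide": [0,0,0.05],"spin": 0},{"slide": [0,0,0.03],"spin": 0},{"slide": [0,0,0.015],"spin": 0},{"slide": [0,0,0],"spin": 0}]'

```text
t: 3.47
eef_pos: [676.2, 77.8, 11.3]
tcp_rot: [3.142, 0.0, 0.219]
ft_force: [0.6, -0.4, -0.8]
opening: 0.999
grip_force: 0.0
```

```bash
python3 -c "
from h import *
go(675.5,77,9,.22)
im=read_camera('side')['color'][90:250,190:370,::-1]
cv2.imwrite('pics/a3.png',cv2.resize(im,(720,600)))"
```

```text
at [676.2  77.8  11.3] yaw 0.219 t 3.5 | slide [-0.002  0.001  0.006] spin -0.001 rows@.09 0.1
```

View pics/a3.png

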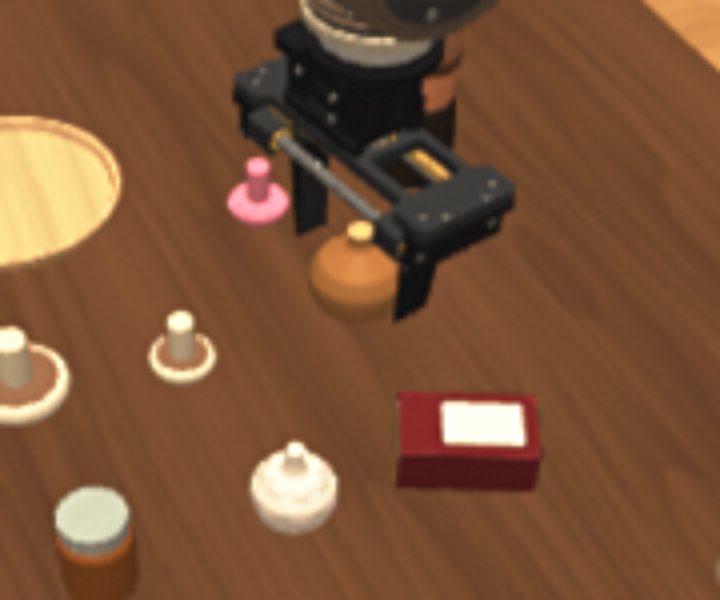

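The fingers straddle the onion at (360,280), and the far finger at (310,200) clears the pink look-alike at (258,200). Closing.

Call:
carry_out --moves '[{"slide": [-0.002,0.001,0.005],"spin": 0},{"slide": [0,0,0],"spin": 0},{"slide": [0,0,0],"spin": 0},{"slide": [0,0,0],"spin": 0},{"slide": [0,0,0],"spin": 0},{"slide": [0,0,0],"spin": 0},{"slide": [0,0,0],"spin": 0},{"slide": [0,0,0],"spin": 0},{"slide": [0,0,0],"spin": 0},{"slide": [0,0,0],"spin": 0}]' --hand 1

```text
t: 4.35
eef_pos: [675.6, 77.2, 9.6]
tcp_rot: [3.141, -0.0, 0.22]
ft_force: [-1.0, -1.4, 4.8]
opening: 0.626
grip_force: 30.0
```

Call:
carry_out --moves '[{"slide": [0,0,-0.01],"spin": 0},{"slide": [0,0,-0.03],"spin": 0},{"slide": [0,0,-0.06],"spin": 0},{"slide": [0,0,-0.06],"spin": 0},{"slide": [0,0,-0.06],"spin": 0},{"slide": [0,0,-0.06],"spin": 0},{"slide": [0,0,-0.06],"spin": 0},{"slide": [0,0,-0.03],"spin": 0},{"slide": [0,0,0],"spin": 0}]'

```text
t: 5.1
eef_pos: [676.4, 77.5, 160.7]
tcp_rot: [3.141, -0.005, 0.22]
ft_force: [-1.0, -0.7, -1.2]
opening: 0.629
grip_force: 30.0
```

```bash
python3 -c "
from h import *
go(629,-262,14,.22)"
```

```text
at [676.4  77.5 160.7] yaw 0.22 t 5.1 | slide [-0.301  0.802  0.367] spin -0.0 rows@.09 10.4
```

Call:
carry_out --moves '[{"slide": [-0.015,0.04,0],"spin": 0},{"slide": [-0.028,0.075,0],"spin": 0},{"slide": [-0.03,0.08,0],"spin": 0},{"slide": [-0.03,0.08,0],"spin": 0},{"slide": [-0.03,0.08,0],"spin": 0},{"slide": [-0.03,0.08,0],"spin": 0},{"slide": [-0.03,0.08,0],"spin": 0},{"slide": [-0.03,0.08,0],"spin": 0},{"slide": [-0.03,0.08,0],"spin": 0},{"slide": [-0.025,0.07,0],"spin": 0},{"slide": [-0.02,0.05,0],"spin": 0},{"slide": [0,0,0],"spin": 0}]'

```text
t: 6.1
eef_pos: [626.9, -262.9, 155.4]
tcp_rot: [-3.141, 0.002, 0.216]
ft_force: [0.1, 1.3, -1.2]
opening: 0.626
grip_force: 30.0
```

```bash
python3 -c "
from h import *
go(629,-262,14,.22)"
```

```text
at [ 626.9 -262.9  155.4] yaw 0.216 t 6.1 | slide [ 0.006 -0.001  0.354] spin -0.008 rows@.09 3.9
```

Call:
carry_out --moves '[{"slide": [0.005,0,0.03],"spin": 0},{"slide": [0,0,0.06],"spin": 0},{"slide": [0,0,0.06],"spin": 0},{"slide": [0,0,0.06],"spin": 0},{"slide": [0,0,0.06],"spin": 0},{"slide": [0,0,0.04],"spin": 0},{"slide": [0,0,0.02],"spin": 0},{"slide": [0,0,0.01],"spin": 0},{"slide": [0,0,0],"spin": 0},{"slide": [0,0,0],"spin": 0}]'

```text
t: 6.93
eef_pos: [630.7, -258.3, 21.8]
tcp_rot: [3.141, -0.001, 0.22]
ft_force: [0.1, -0.1, -0.5]
opening: 0.628
grip_force: 30.0
```

```bash
python3 -c "
from h import *
go(629,-262,13.2,.22)
im=read_camera('side')['color'][220:384,200:380,::-1]
cv2.imwrite('pics/a4.png',cv2.resize(im,(720,600)))"
```

```text
at [ 630.7 -258.3   21.8] yaw 0.22 t 6.9 | slide [-0.006  0.008  0.022] spin 0.0 rows@.09 0.3
```

View pics/a4.png

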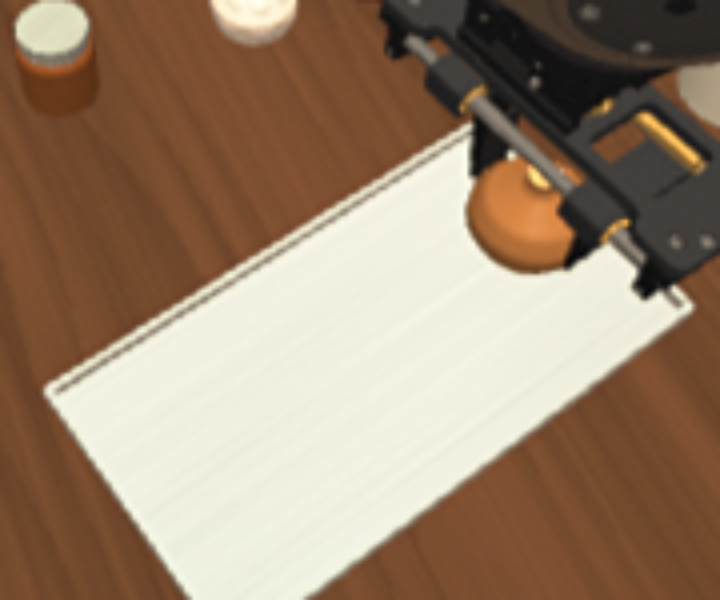

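The onion at (525,210) hangs over the far end of the tray, inside the rim. I'll nudge it slightly inward and lower it.

Call:
carry_out --moves '[{"slide": [-0.014,0.008,0],"spin": 0},{"slide": [0,0,0.01],"spin": 0},{"slide": [0,0,0.007],"spin": 0},{"slide": [0,0,0.004],"spin": 0},{"slide": [0,0,0],"spin": 0},{"slide": [0,0,0],"spin": 0}]'

```text
t: 7.48
eef_pos: [625.5, -262.9, 12.9]
tcp_rot: [-3.142, 0.0, 0.22]
ft_force: [-0.6, -0.0, -2.3]
opening: 0.626
grip_force: 30.0
```

Call:
carry_out --moves '[{"slide": [0,0,0.001],"spin": 0},{"slide": [0,0,0],"spin": 0}]'

```text
t: 7.65
eef_pos: [625.6, -262.9, 12.7]
tcp_rot: [3.141, -0.0, 0.22]
ft_force: [-0.7, -0.7, 0.5]
opening: 0.627
grip_force: 30.0
```

Call:
carry_out --moves '[{"slide": [0,0,0],"spin": 0},{"slide": [0,0,0],"spin": 0},{"slide": [0,0,0],"spin": 0},{"slide": [0,0,0],"spin": 0},{"slide": [0,0,0],"spin": 0},{"slide": [0,0,-0.02],"spin": 0},{"slide": [0,0,-0.06],"spin": 0},{"slide": [0,0,-0.08],"spin": 0},{"slide": [0,0,-0.08],"spin": 0},{"slide": [0,0,-0.08],"spin": 0},{"slide": [0,0,-0.06],"spin": 0}]' --hand 0.1

```text
t: 8.57
eef_pos: [625.9, -263.1, 168.2]
tcp_rot: [3.14, -0.002, 0.22]
ft_force: [-0.3, -0.9, -0.2]
opening: 0.9
grip_force: 0.0
```

```bash
python3 -c "
from h import *
go(450.5,80,160,.22)"
```

```text
at [ 625.9 -263.1  168.2] yaw 0.22 t 8.6 | slide [-0.241 -0.933  0.02 ] spin -0.001 rows@.09 10.7
```

Call:
carry_out --moves '[{"slide": [-0.01,-0.04,0],"spin": 0},{"slide": [-0.022,-0.083,0],"spin": 0},{"slide": [-0.022,-0.09,0],"spin": 0},{"slide": [-0.022,-0.09,0],"spin": 0},{"slide": [-0.022,-0.09,0],"spin": 0},{"slide": [-0.022,-0.09,0],"spin": 0},{"slide": [-0.022,-0.09,0],"spin": 0},{"slide": [-0.022,-0.09,0],"spin": 0},{"slide": [-0.022,-0.09,0],"spin": 0},{"slide": [-0.022,-0.09,0],"spin": 0},{"slide": [-0.022,-0.06,0],"spin": 0},{"slide": [-0.011,-0.03,0],"spin": 0}]'

```text
t: 9.57
eef_pos: [448.4, 82.4, 165.2]
tcp_rot: [-3.142, -0.0, 0.222]
ft_force: [0.1, -0.1, 0.8]
opening: 0.901
grip_force: 0.0
```

Call:
carry_out --moves '[{"slide": [0,0,0.06],"spin": 0},{"slide": [0,0,0.06],"spin": 0},{"slide": [0,0,0.06],"spin": 0},{"slide": [0,0,0],"spin": 0}]'

```text
t: 9.9
eef_pos: [448.9, 79.9, 89.9]
tcp_rot: [-3.141, 0.005, 0.22]
ft_force: [-0.7, -0.5, -0.7]
opening: 0.901
grip_force: 0.0
```

```bash
python3 -c "
from h import *
go(450.5,80,27,.22)
im=read_camera('side')['color'][130:290,110:290,::-1]
cv2.imwrite('pics/a5.png',cv2.resize(im,(720,600)))"
```

```text
at [448.9  79.9  89.9] yaw 0.22 t 9.9 | slide [0.004 0.001 0.157] spin -0.001 rows@.09 1.7
```

View pics/a5.png

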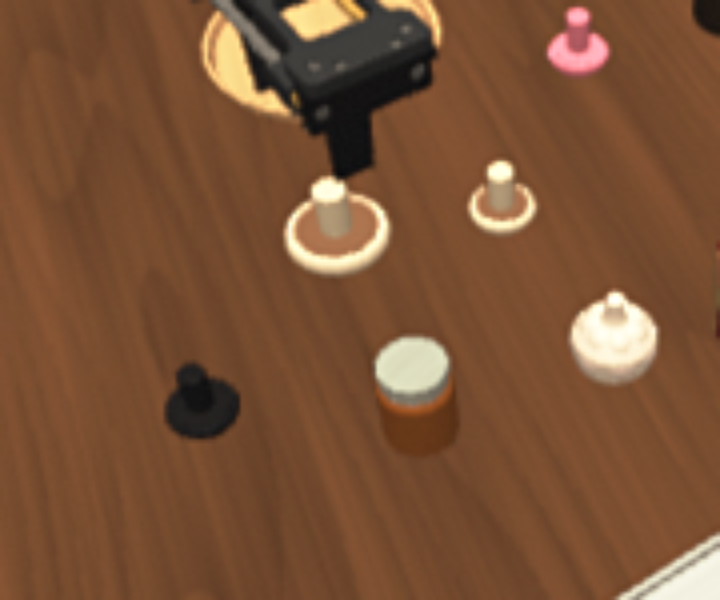

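The gripper is centred over the large mushroom, whose stalk is at (332,205), and the jar at (415,390) is well clear. I'll descend and grip the stalk above the cap.

Call:
carry_out --moves '[{"slide": [0.004,0.001,0.05],"spin": 0},{"slide": [0,0,0.05],"spin": 0},{"slide": [0,0,0.035],"spin": 0},{"slide": [0,0,0.016],"spin": 0},{"slide": [0,0,0],"spin": 0},{"slide": [0,0,0],"spin": 0}]'

```text
t: 10.45
eef_pos: [452.4, 80.1, 33.1]
tcp_rot: [3.141, -0.001, 0.219]
ft_force: [-0.2, -0.5, 0.8]
opening: 0.898
grip_force: 0.0
```

Call:
carry_out --moves '[{"slide": [0,0,0],"spin": 0},{"slide": [0,0,0],"spin": 0},{"slide": [0,0,0],"spin": 0},{"slide": [0,0,0],"spin": 0},{"slide": [0,0,0],"spin": 0},{"slide": [0,0,0],"spin": 0},{"slide": [0,0,0],"spin": 0},{"slide": [0,0,0],"spin": 0},{"slide": [0,0,0],"spin": 0},{"slide": [0,0,0],"spin": 0},{"slide": [0,0,0],"spin": 0},{"slide": [0,0,0],"spin": 0}]' --hand 1

```text
t: 11.45
eef_pos: [451.7, 80.2, 32.1]
tcp_rot: [3.141, 0.0, 0.22]
ft_force: [0.7, 0.3, -0.5]
opening: 0.195
grip_force: 30.0
```

Call:
carry_out --moves '[{"slide": [0,0,0],"spin": 0},{"slide": [0,0,0],"spin": 0},{"slide": [0,0,-0.01],"spin": 0},{"slide": [0,0,-0.03],"spin": 0},{"slide": [0,0,-0.06],"spin": 0},{"slide": [0,0,-0.07],"spin": 0},{"slide": [0,0,-0.07],"spin": 0},{"slide": [0,0,-0.07],"spin": 0},{"slide": [0,0,-0.06],"spin": 0},{"slide": [0,0,-0.03],"spin": 0},{"slide": [0,0,0],"spin": 0}]'

```text
t: 12.37
eef_pos: [452.6, 80.4, 194.8]
tcp_rot: [3.141, -0.005, 0.22]
ft_force: [0.5, 0.1, 0.0]
opening: 0.195
grip_force: 30.0
```

```bash
python3 -c "
from h import *
go(551,-279.5,30,.22)
im=read_camera('side')['color'][50:290,50:350,::-1]
cv2.imwrite('pics/a6.png',cv2.resize(im,(750,600)))"
```

```text
at [452.6  80.4 194.8] yaw 0.22 t 12.4 | slide [0.044 0.932 0.412] spin -0.0 rows@.09 11.3
```

View pics/a6.png

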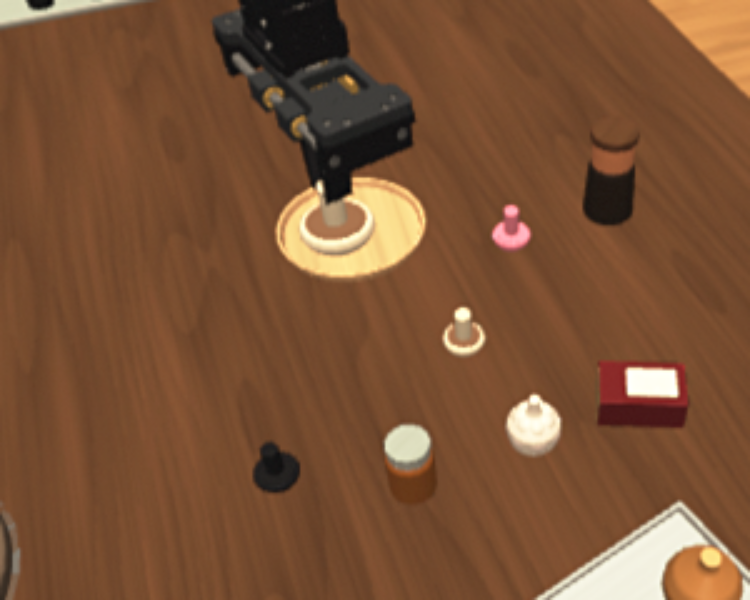

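The large mushroom is held upright by its stalk at (332,210), and the onion stands in the tray at (703,585).

Call:
carry_out --moves '[{"slide": [0.003,0.04,0],"spin": 0},{"slide": [0.004,0.08,0],"spin": 0},{"slide": [0.004,0.09,0],"spin": 0},{"slide": [0.004,0.09,0],"spin": 0},{"slide": [0.004,0.09,0],"spin": 0},{"slide": [0.004,0.09,0],"spin": 0},{"slide": [0.004,0.09,0],"spin": 0},{"slide": [0.004,0.09,0],"spin": 0},{"slide": [0.004,0.09,0],"spin": 0},{"slide": [0.004,0.09,0],"spin": 0},{"slide": [0.004,0.06,0],"spin": 0},{"slide": [0.0,0.032,0],"spin": 0}]'

```text
t: 13.42
eef_pos: [549.6, -282.3, 189.9]
tcp_rot: [-3.14, 0.002, 0.218]
ft_force: [0.2, -0.2, -0.4]
opening: 0.193
grip_force: 30.0
```

Call:
carry_out --moves '[{"slide": [0,0,0.03],"spin": 0},{"slide": [0,0,0.06],"spin": 0},{"slide": [0,0,0.06],"spin": 0},{"slide": [0,0,0.06],"spin": 0},{"slide": [0,0,0.06],"spin": 0},{"slide": [0,0,0.04],"spin": 0},{"slide": [0,0,0.02],"spin": 0},{"slide": [0,0,0],"spin": 0},{"slide": [0,0,0],"spin": 0}]'

```text
t: 14.17
eef_pos: [549.7, -279.5, 60.1]
tcp_rot: [-3.141, 0.001, 0.22]
ft_force: [0.4, 0.1, -0.0]
opening: 0.193
grip_force: 30.0
```

```bash
python3 -c "
from h import *
go(548.5,-280,35.1,.22)"
```

```text
at [ 549.7 -279.5   60.1] yaw 0.22 t 14.2 | slide [-0.003  0.001  0.062] spin -0.0 rows@.09 0.7
```

Call:
carry_out --moves '[{"slide": [-0.003,0,0.025],"spin": 0},{"slide": [0,0,0.02],"spin": 0},{"slide": [0,0,0.01],"spin": 0},{"slide": [0,0,0.005],"spin": 0},{"slide": [0,0,0],"spin": 0},{"slide": [0,0,0],"spin": 0},{"slide": [0,0,0],"spin": 0}]'

```text
t: 14.75
eef_pos: [548.7, -280.2, 36.4]
tcp_rot: [3.141, -0.0, 0.22]
ft_force: [-0.6, -0.8, 0.2]
opening: 0.196
grip_force: 30.0
```

Call:
carry_out --moves '[{"slide": [0,0,0.003],"spin": 0},{"slide": [0,0,0],"spin": 0},{"slide": [0,0,0],"spin": 0}]'

```text
t: 15.0
eef_pos: [548.7, -280.2, 35.1]
tcp_rot: [3.141, -0.0, 0.22]
ft_force: [0.6, -0.6, 0.5]
opening: 0.193
grip_force: 30.0
```

Call:
carry_out --moves '[{"slide": [0,0,0],"spin": 0},{"slide": [0,0,0],"spin": 0},{"slide": [0,0,0],"spin": 0},{"slide": [0,0,0],"spin": 0},{"slide": [0,0,0],"spin": 0},{"slide": [0,0,0],"spin": 0},{"slide": [0,0,-0.03],"spin": 0},{"slide": [0,0,-0.07],"spin": 0},{"slide": [0,0,-0.09],"spin": 0},{"slide": [0,0,-0.09],"spin": 0},{"slide": [0,0,-0.06],"spin": 0},{"slide": [0,0,0],"spin": 0}]' --hand 0.2

```text
t: 16.0
eef_pos: [550.3, -281.1, 177.4]
tcp_rot: [3.135, -0.006, 0.22]
ft_force: [0.3, 0.2, 0.1]
opening: 0.798
grip_force: 0.0
```

```bash
python3 -c "
from h import *
go(676,-68,170,-.436)"
```

```text
at [ 550.3 -281.1  177.4] yaw 0.22 t 16.0 | slide [ 0.06  -0.616  0.018] spin 1.252 rows@.09 6.9
```

Call:
carry_out --moves '[{"slide": [0,0,0],"spin": 0.18},{"slide": [0,0,0],"spin": 0.18},{"slide": [0,0,0],"spin": 0.18},{"slide": [0,0,0],"spin": 0.18},{"slide": [0,0,0],"spin": 0.18},{"slide": [0,0,0],"spin": 0.18},{"slide": [0,0,0],"spin": 0.17},{"slide": [0,0,0],"spin": 0}]' --hand 0

```text
t: 16.67
eef_pos: [548.4, -280.0, 171.1]
tcp_rot: [3.142, 0.0, -0.439]
ft_force: [-0.1, -0.5, -0.1]
opening: 1.004
grip_force: 0.0
```

Call:
carry_out --moves '[{"slide": [0.006,-0.04,0],"spin": 0},{"slide": [0.008,-0.076,0],"spin": 0},{"slide": [0.008,-0.08,0],"spin": 0},{"slide": [0.008,-0.08,0],"spin": 0},{"slide": [0.008,-0.08,0],"spin": 0},{"slide": [0.008,-0.08,0],"spin": 0},{"slide": [0.008,-0.08,0],"spin": 0},{"slide": [0.006,-0.06,0],"spin": 0},{"slide": [0,-0.04,0],"spin": 0},{"slide": [0,0,0],"spin": 0}]'

```text
t: 17.5
eef_pos: [674.9, -64.0, 170.7]
tcp_rot: [-3.141, 0.0, -0.43]
ft_force: [-0.9, -0.4, -0.2]
opening: 0.998
grip_force: 0.0
```

```bash
python3 -c "
from h import *
go(676,-68,5,-.436)"
```

```text
at [674.9 -64.  170.7] yaw -0.43 t 17.5 | slide [0.007 0.008 0.414] spin 0.011 rows@.09 4.6
```

Call:
carry_out --moves '[{"slide": [0.007,0.008,0.03],"spin": 0.011},{"slide": [0,0,0.06],"spin": 0},{"slide": [0,0,0.07],"spin": 0},{"slide": [0,0,0.07],"spin": 0},{"slide": [0,0,0.07],"spin": 0},{"slide": [0,0,0.05],"spin": 0},{"slide": [0,0,0],"spin": 0}]'

```text
t: 18.08
eef_pos: [672.3, -72.2, 26.0]
tcp_rot: [3.14, 0.007, -0.442]
ft_force: [0.3, -0.2, -0.4]
opening: 1.001
grip_force: 0.0
```

```bash
python3 -c "
from h import *
go(676,-68,6,-.436)
im=read_camera('side')['color'][140:300,210:390,::-1]
cv2.imwrite('pics/a7.png',cv2.resize(im,(720,600)))"
```

```text
at [672.3 -72.2  26. ] yaw -0.442 t 18.1 | slide [ 0.004 -0.014  0.05 ] spin -0.011 rows@.09 0.6
```

View pics/a7.png

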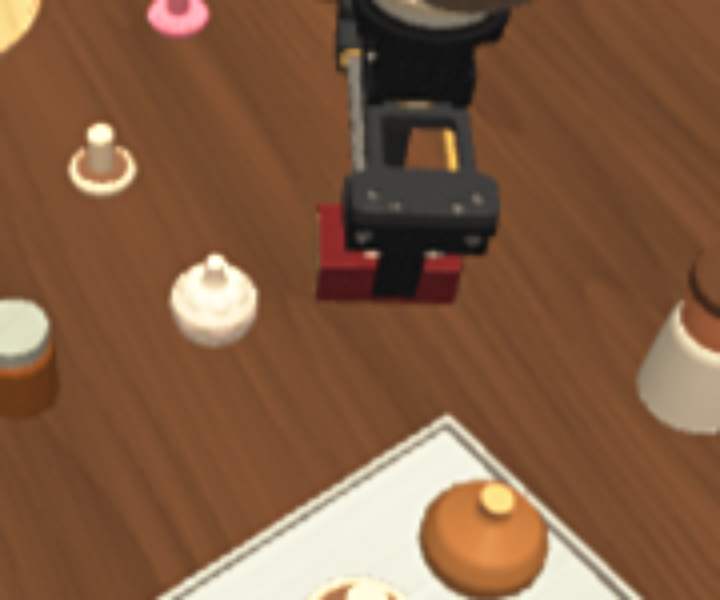

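The fingers straddle the carton at (390,255), with the garlic at (213,300) clear. The onion stands in the tray at (485,540).

Call:
carry_out --moves '[{"slide": [0,0,0],"spin": 0},{"slide": [0.002,-0.008,0.025],"spin": 0},{"slide": [0,0,0.015],"spin": 0},{"slide": [0,0,0],"spin": 0},{"slide": [0,0,0],"spin": 0}]'

```text
t: 18.55
eef_pos: [677.4, -68.2, 14.9]
tcp_rot: [3.141, 0.0, -0.44]
ft_force: [0.5, 0.5, 0.6]
opening: 1.003
grip_force: 0.0
```

```bash
python3 -c "
from h import *
go(676,-68,6,-.436)"
```

```text
at [677.4 -68.2  14.9] yaw -0.44 t 18.6 | slide [-0.003  0.001  0.022] spin -0.008 rows@.09 0.3
```

Call:
carry_out --moves '[{"slide": [-0.003,0,0.014],"spin": -0.008},{"slide": [0,0,0.008],"spin": 0},{"slide": [0,0,0],"spin": 0},{"slide": [0,0,0],"spin": 0}]'

```text
t: 18.88
eef_pos: [676.2, -67.7, 5.9]
tcp_rot: [3.141, 0.0, -0.436]
ft_force: [0.0, -0.5, -0.0]
opening: 1.0
grip_force: 0.0
```

Call:
carry_out --moves '[{"slide": [0,0,0],"spin": 0},{"slide": [0,0,0],"spin": 0},{"slide": [0,0,0],"spin": 0},{"slide": [0,0,0],"spin": 0},{"slide": [0,0,0],"spin": 0},{"slide": [0,0,0],"spin": 0},{"slide": [0,0,0],"spin": 0},{"slide": [0,0,0],"spin": 0},{"slide": [0,0,0],"spin": 0},{"slide": [0,0,0],"spin": 0},{"slide": [0,0,0],"spin": 0}]' --hand 1

```text
t: 19.8
eef_pos: [676.3, -67.8, 6.1]
tcp_rot: [3.141, -0.0, -0.436]
ft_force: [-0.2, -0.5, 0.1]
opening: 0.521
grip_force: 30.0
```

Call:
carry_out --moves '[{"slide": [0,0,-0.01],"spin": 0},{"slide": [0,0,-0.03],"spin": 0},{"slide": [0,0,-0.06],"spin": 0},{"slide": [0,0,-0.06],"spin": 0},{"slide": [0,0,-0.08],"spin": 0},{"slide": [0,0,-0.08],"spin": 0},{"slide": [0,0,-0.07],"spin": 0},{"slide": [0,0,-0.03],"spin": 0},{"slide": [0,0,0],"spin": 0}]'

```text
t: 20.55
eef_pos: [677.4, -67.9, 177.8]
tcp_rot: [-3.14, -0.006, -0.436]
ft_force: [0.4, -0.2, -1.7]
opening: 0.524
grip_force: 30.0
```

```bash
python3 -c "
from h import *
go(458,-300,12,.22)"
```

```text
at [677.4 -67.9 177.8] yaw -0.436 t 20.6 | slide [-0.662  0.447  0.415] spin -1.253 rows@.09 10.0
```

Call:
carry_out --moves '[{"slide": [0,0,0],"spin": -0.1},{"slide": [0,0,0],"spin": -0.16},{"slide": [0,0,0],"spin": -0.17},{"slide": [0,0,0],"spin": -0.17},{"slide": [0,0,0],"spin": -0.17},{"slide": [0,0,0],"spin": -0.17},{"slide": [0,0,0],"spin": -0.17},{"slide": [0,0,0],"spin": -0.1},{"slide": [0,0,0],"spin": -0.043},{"slide": [0,0,0],"spin": 0}]'

```text
t: 21.38
eef_pos: [675.8, -67.6, 172.5]
tcp_rot: [-3.141, 0.002, 0.22]
ft_force: [-0.9, 0.3, -1.3]
opening: 0.519
grip_force: 30.0
```

Call:
carry_out --moves '[{"slide": [-0.03,0.02,0],"spin": 0},{"slide": [-0.06,0.04,0],"spin": 0},{"slide": [-0.066,0.045,0],"spin": 0},{"slide": [-0.066,0.045,0],"spin": 0},{"slide": [-0.066,0.045,0],"spin": 0},{"slide": [-0.066,0.045,0],"spin": 0},{"slide": [-0.066,0.045,0],"spin": 0},{"slide": [-0.066,0.045,0],"spin": 0},{"slide": [-0.066,0.045,0],"spin": 0},{"slide": [-0.06,0.04,0],"spin": 0},{"slide": [-0.04,0.026,0],"spin": 0},{"slide": [0,0,0],"spin": 0}]'

```text
t: 22.38
eef_pos: [457.4, -298.9, 173.9]
tcp_rot: [-3.142, 0.001, 0.215]
ft_force: [0.6, -1.2, -1.2]
opening: 0.521
grip_force: 30.0
```

Call:
carry_out --moves '[{"slide": [0,0,0.03],"spin": 0},{"slide": [0,0,0.06],"spin": 0},{"slide": [0,0,0.06],"spin": 0},{"slide": [0,0,0.06],"spin": 0},{"slide": [0,0,0.06],"spin": 0},{"slide": [0,0,0.04],"spin": 0},{"slide": [0,0,0.02],"spin": 0},{"slide": [0,0,0],"spin": 0},{"slide": [0,0,0],"spin": 0}]'

```text
t: 23.13
eef_pos: [460.4, -296.7, 42.4]
tcp_rot: [3.142, 0.0, 0.219]
ft_force: [0.1, 0.6, -1.0]
opening: 0.522
grip_force: 30.0
```

```bash
python3 -c "
from h import *
go(458,-300,9,.22)
im=read_camera('side')['color'][220:384,180:380,::-1]
cv2.imwrite('pics/a8.png',cv2.resize(im,(720,590)))"
```

```text
at [ 460.4 -296.7   42.4] yaw 0.219 t 23.1 | slide [-0.008  0.007  0.083] spin -0.001 rows@.09 0.9
```

View pics/a8.png

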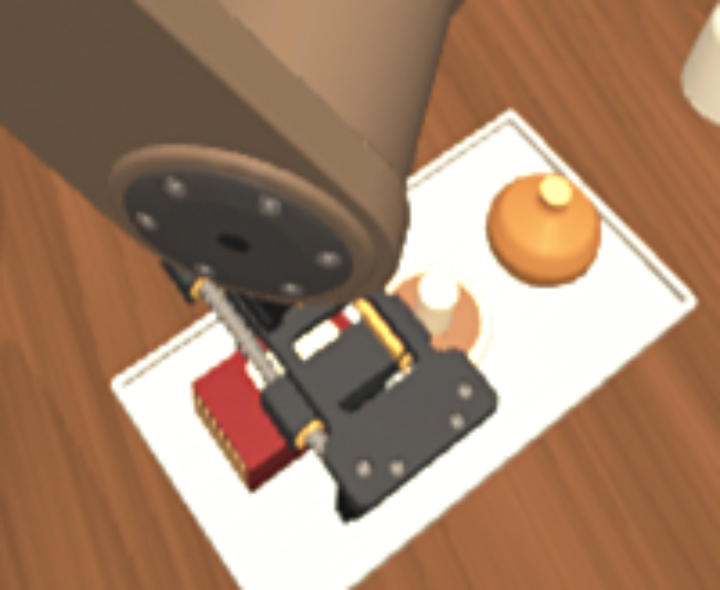

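The carton hangs flat over the near end at (250,420). The mushroom at (440,310) and onion at (545,230) stand upright in the tray. Lowering.

Call:
carry_out --moves '[{"slide": [-0.008,0.007,0],"spin": 0},{"slide": [0,0,0.03],"spin": 0},{"slide": [0,0,0.025],"spin": 0},{"slide": [0,0,0.015],"spin": 0},{"slide": [0,0,0.008],"spin": 0},{"slide": [0,0,0.003],"spin": 0},{"slide": [0,0,0],"spin": 0},{"slide": [0,0,0],"spin": 0}]'

```text
t: 23.85
eef_pos: [457.9, -300.3, 10.0]
tcp_rot: [3.141, -0.0, 0.22]
ft_force: [0.5, 0.2, -0.0]
opening: 0.519
grip_force: 30.0
```

Next come the release, the retreat, and the turn toward the garlic.

Call:
carry_out --moves '[{"slide": [0,0,0.002],"spin": 0},{"slide": [0,0,0],"spin": 0},{"slide": [0,0,0],"spin": 0}]'

```text
t: 24.1
eef_pos: [457.8, -300.2, 9.1]
tcp_rot: [3.141, -0.0, 0.22]
ft_force: [-0.3, 0.7, -1.3]
opening: 0.525
grip_force: 30.0
```

Call:
carry_out --moves '[{"slide": [0,0,0],"spin": 0},{"slide": [0,0,0],"spin": 0},{"slide": [0,0,0],"spin": 0},{"slide": [0,0,0],"spin": 0},{"slide": [0,0,0],"spin": 0},{"slide": [0,0,-0.02],"spin": 0},{"slide": [0,0,-0.06],"spin": 0},{"slide": [0,0,-0.09],"spin": 0},{"slide": [0,0,-0.09],"spin": 0},{"slide": [0,0,-0.09],"spin": 0},{"slide": [0,0,-0.05],"spin": 0},{"slide": [0,0,0],"spin": 0}]' --hand 0.2

```text
t: 25.1
eef_pos: [459.1, -301.2, 174.1]
tcp_rot: [3.135, -0.005, 0.22]
ft_force: [1.0, -0.2, -0.1]
opening: 0.8
grip_force: 0.0
```

```bash
python3 -c "
from h import *
go(568.4,-66,160,.22)"
```

```text
at [ 459.1 -301.2  174.1] yaw 0.22 t 25.1 | slide [ 0.395 -0.514  0.035] spin -0.0 rows@.09 7.2
```

Call:
carry_out --moves '[{"slide": [0.025,-0.033,0],"spin": 0},{"slide": [0.05,-0.065,0],"spin": 0},{"slide": [0.05,-0.065,0],"spin": 0},{"slide": [0.05,-0.065,0],"spin": 0},{"slide": [0.05,-0.065,0],"spin": 0},{"slide": [0.05,-0.065,0],"spin": 0},{"slide": [0.05,-0.065,0],"spin": 0},{"slide": [0.045,-0.06,0],"spin": 0},{"slide": [0.025,-0.03,0],"spin": 0},{"slide": [0,0,0],"spin": 0},{"slide": [0,0,0],"spin": 0}]' --hand 0

```text
t: 26.02
eef_pos: [566.9, -64.9, 168.5]
tcp_rot: [-3.141, 0.001, 0.221]
ft_force: [0.3, 0.6, -0.1]
opening: 1.001
grip_force: 0.0
```

Call:
carry_out --moves '[{"slide": [0,0,0.03],"spin": 0},{"slide": [0,0,0.06],"spin": 0},{"slide": [0,0,0.06],"spin": 0},{"slide": [0,0,0.05],"spin": 0},{"slide": [0,0,0.02],"spin": 0},{"slide": [0,0,0],"spin": 0},{"slide": [0,0,0],"spin": 0}]'

```text
t: 26.6
eef_pos: [567.2, -66.2, 81.3]
tcp_rot: [3.142, 0.0, 0.219]
ft_force: [-0.6, 0.1, 0.3]
opening: 1.0
grip_force: 0.0
```

```bash
python3 -c "
from h import *
go(568.4,-66,4.5,.22)
im=read_camera('side')['color'][100:340,110:410,::-1]
cv2.imwrite('pics/a9.png',cv2.resize(im,(750,600)))"
```

```text
at [567.2 -66.2  81.3] yaw 0.219 t 26.6 | slide [0.003 0.    0.192] spin -0.002 rows@.09 2.1
```

View pics/a9.png

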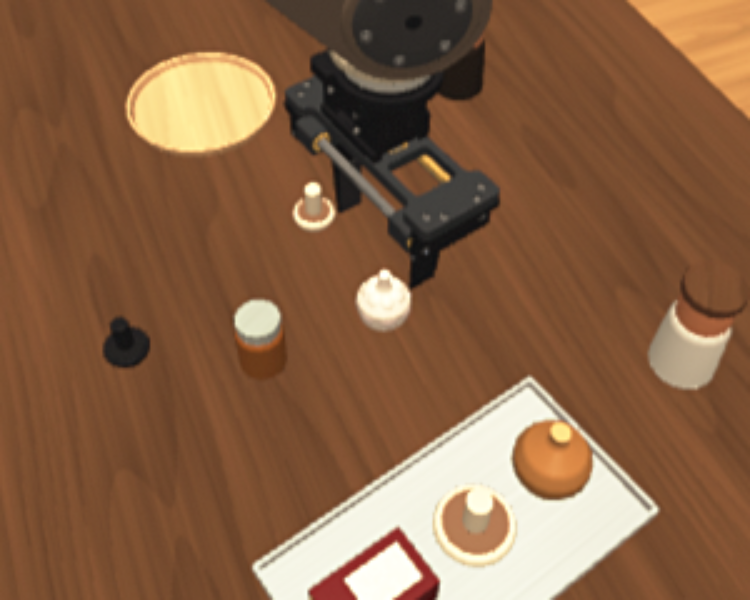

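The tray holds onion (553,458), mushroom (477,522) and carton (380,580), all upright and apart. The gripper is above the garlic at (384,300), so I'll descend and grip.

Call:
carry_out --moves '[{"slide": [0.003,0,0.04],"spin": 0},{"slide": [0,0,0.05],"spin": 0},{"slide": [0,0,0.04],"spin": 0},{"slide": [0,0,0.03],"spin": 0},{"slide": [0,0,0.018],"spin": 0},{"slide": [0,0,0.008],"spin": 0},{"slide": [0,0,0],"spin": 0},{"slide": [0,0,0],"spin": 0}]'

```text
t: 27.32
eef_pos: [568.9, -65.4, 7.4]
tcp_rot: [3.141, -0.001, 0.22]
ft_force: [0.3, -0.6, 0.3]
opening: 0.997
grip_force: 0.0
```

Call:
carry_out --moves '[{"slide": [0,0,0.004],"spin": 0},{"slide": [0,0,0],"spin": 0},{"slide": [0,0,0],"spin": 0},{"slide": [0,0,0],"spin": 0},{"slide": [0,0,0],"spin": 0},{"slide": [0,0,0],"spin": 0},{"slide": [0,0,0],"spin": 0},{"slide": [0,0,0],"spin": 0},{"slide": [0,0,0],"spin": 0},{"slide": [0,0,0],"spin": 0},{"slide": [0,0,0],"spin": 0}]' --hand 1

```text
t: 28.23
eef_pos: [568.4, -65.3, 4.9]
tcp_rot: [3.141, -0.0, 0.22]
ft_force: [0.0, -1.2, 0.7]
opening: 0.482
grip_force: 30.0
```

Call:
carry_out --moves '[{"slide": [0,0,-0.01],"spin": 0},{"slide": [0,0,-0.03],"spin": 0},{"slide": [0,0,-0.06],"spin": 0},{"slide": [0,0,-0.07],"spin": 0},{"slide": [0,0,-0.07],"spin": 0},{"slide": [0,0,-0.06],"spin": 0},{"slide": [0,0,-0.05],"spin": 0},{"slide": [0,0,-0.02],"spin": 0},{"slide": [0,0,0],"spin": 0},{"slide": [0,0,0],"spin": 0}]'

```text
t: 29.07
eef_pos: [568.1, -65.1, 152.8]
tcp_rot: [3.141, -0.0, 0.22]
ft_force: [0.3, -0.3, -1.3]
opening: 0.479
grip_force: 30.0
```

```bash
python3 -c "
from h import *
go(496.3+33*.976,272.9+33*.218,12,.22)"
```

```text
at [568.1 -65.1 152.8] yaw 0.22 t 29.1 | slide [ 0.092 -0.864  0.352] spin -0.001 rows@.09 10.4
```

Call:
carry_out --moves '[{"slide": [0.005,-0.04,0],"spin": 0},{"slide": [0.008,-0.075,0],"spin": 0},{"slide": [0.009,-0.084,0],"spin": 0},{"slide": [0.009,-0.085,0],"spin": 0},{"slide": [0.009,-0.085,0],"spin": 0},{"slide": [0.009,-0.085,0],"spin": 0},{"slide": [0.009,-0.085,0],"spin": 0},{"slide": [0.009,-0.085,0],"spin": 0},{"slide": [0.009,-0.085,0],"spin": 0},{"slide": [0.008,-0.075,0],"spin": 0},{"slide": [0.005,-0.05,0],"spin": 0},{"slide": [0.003,-0.03,0],"spin": 0}]'

```text
t: 30.07
eef_pos: [527.8, 282.1, 151.1]
tcp_rot: [3.141, 0.003, 0.222]
ft_force: [-0.2, 0.1, -1.0]
opening: 0.48
grip_force: 30.0
```

Call:
carry_out --moves '[{"slide": [0,0,0.03],"spin": 0},{"slide": [0,0,0.06],"spin": 0},{"slide": [0,0,0.06],"spin": 0},{"slide": [0,0,0.06],"spin": 0},{"slide": [0,0,0.04],"spin": 0},{"slide": [0,0,0.02],"spin": 0},{"slide": [0,0,0],"spin": 0},{"slide": [0,0,0],"spin": 0}]'

```text
t: 30.73
eef_pos: [529.1, 279.8, 44.7]
tcp_rot: [3.141, 0.001, 0.219]
ft_force: [1.1, 0.3, -1.0]
opening: 0.481
grip_force: 30.0
```

```bash
python3 -c "
from h import *
go(496.3+33*.976,272.9+33*.218,8.9,.22)
im=read_camera('side')['color'][70:230,110:310,::-1]
cv2.imwrite('pics/a10.png',cv2.resize(im,(750,600)))"
```

```text
at [529.1 279.8  44.7] yaw 0.219 t 30.7 | slide [-0.001 -0.001  0.089] spin -0.001 rows@.09 1.0
```

View pics/a10.png

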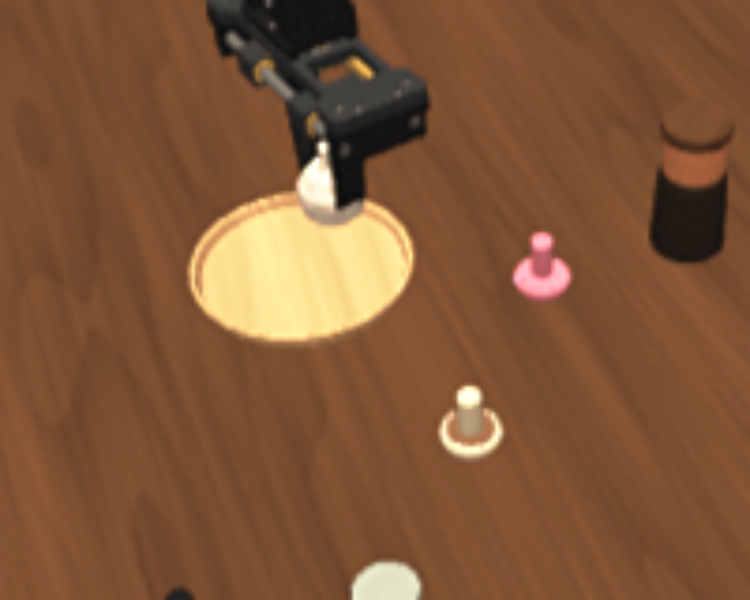

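The garlic is upright in the grip at (330,190), still about 36 mm up over the dish, whose rim centre is at (302,265). Lowering.

Call:
carry_out --moves '[{"slide": [0,0,0.03],"spin": 0},{"slide": [0,0,0.025],"spin": 0},{"slide": [0,0,0.015],"spin": 0},{"slide": [0,0,0.01],"spin": 0},{"slide": [0,0,0.005],"spin": 0},{"slide": [0,0,0],"spin": 0},{"slide": [0,0,0],"spin": 0}]'

```text
t: 31.37
eef_pos: [529.1, 280.1, 10.9]
tcp_rot: [3.142, -0.0, 0.22]
ft_force: [0.1, 0.3, -0.8]
opening: 0.481
grip_force: 30.0
```

Call:
carry_out --moves '[{"slide": [0,0,0.004],"spin": 0},{"slide": [0,0,0.001],"spin": 0},{"slide": [0,0,0],"spin": 0},{"slide": [0,0,0],"spin": 0}]'

```text
t: 31.7
eef_pos: [529.1, 280.1, 9.0]
tcp_rot: [3.142, -0.0, 0.22]
ft_force: [-0.2, 0.3, -0.9]
opening: 0.481
grip_force: 30.0
```

Call:
carry_out --moves '[{"slide": [0,0,0],"spin": 0},{"slide": [0,0,0],"spin": 0},{"slide": [0,0,0],"spin": 0},{"slide": [0,0,0],"spin": 0},{"slide": [0,0,0],"spin": 0},{"slide": [0,0,-0.02],"spin": 0},{"slide": [0,0,-0.06],"spin": 0},{"slide": [0,0,-0.08],"spin": 0},{"slide": [0,0,-0.09],"spin": 0},{"slide": [0,0,-0.08],"spin": 0},{"slide": [0,0,-0.03],"spin": 0},{"slide": [0,0,0],"spin": 0}]' --hand 0.3

```text
t: 32.7
eef_pos: [530.2, 280.6, 157.0]
tcp_rot: [-3.141, -0.006, 0.22]
ft_force: [-0.3, 1.0, -0.7]
opening: 0.696
grip_force: 0.0
```

```bash
python3 -c "
from h import *
go(551.8,66.5,160,.22)"
```

```text
at [530.2 280.6 157. ] yaw 0.22 t 32.7 | slide [-0.064  0.534 -0.008] spin -0.001 rows@.09 6.0
```

Call:
carry_out --moves '[{"slide": [-0.004,0.035,0],"spin": 0},{"slide": [-0.008,0.07,0],"spin": 0},{"slide": [-0.01,0.08,0],"spin": 0},{"slide": [-0.01,0.08,0],"spin": 0},{"slide": [-0.01,0.08,0],"spin": 0},{"slide": [-0.01,0.08,0],"spin": 0},{"slide": [-0.008,0.06,0],"spin": 0},{"slide": [-0.004,0.03,0],"spin": 0},{"slide": [0,0.019,0],"spin": 0},{"slide": [0,0,0],"spin": 0},{"slide": [0,0,0],"spin": 0}]'

```text
t: 33.62
eef_pos: [550.4, 66.4, 152.5]
tcp_rot: [-3.141, 0.001, 0.22]
ft_force: [0.3, 0.3, -0.2]
opening: 0.702
grip_force: 0.0
```

Call:
carry_out --moves '[{"slide": [0,0,0.03],"spin": 0},{"slide": [0,0,0.06],"spin": 0},{"slide": [0,0,0.06],"spin": 0},{"slide": [0,0,0.02],"spin": 0},{"slide": [0,0,0],"spin": 0},{"slide": [0,0,0],"spin": 0}]'

```text
t: 34.12
eef_pos: [550.7, 66.8, 85.2]
tcp_rot: [-3.142, 0.0, 0.221]
ft_force: [0.7, 0.5, 0.1]
opening: 0.698
grip_force: 0.0
```

```bash
python3 -c "
from h import *
go(551.8,66.5,21,.22)
im=read_camera('side')['color'][70:230,110:310,::-1]
cv2.imwrite('pics/a11.png',cv2.resize(im,(750,600)))"
```

```text
at [550.7  66.8  85.2] yaw 0.221 t 34.1 | slide [0.003 0.001 0.161] spin 0.001 rows@.09 1.8
```

View pics/a11.png

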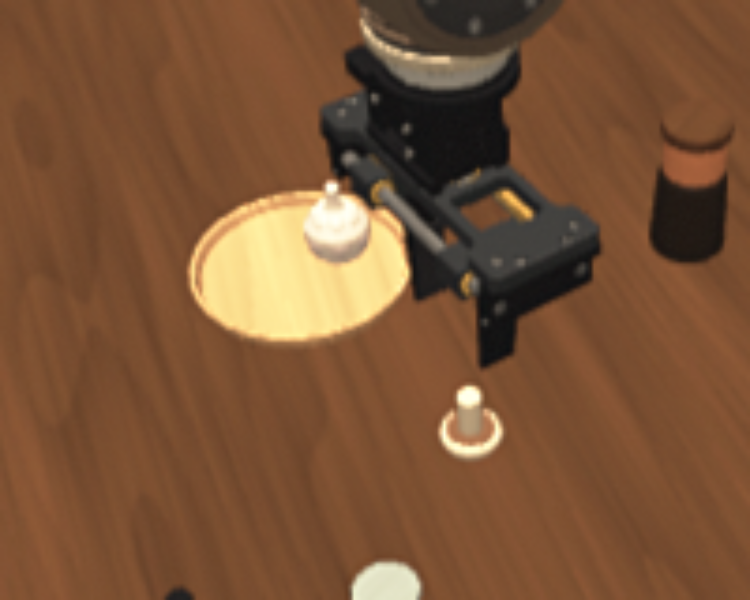

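The garlic stands upright in the dish at (337,228). The gripper is above the cream small mushroom at (470,425), so I'll descend and grip its stalk.

Call:
carry_out --moves '[{"slide": [0.003,0,0.04],"spin": 0},{"slide": [0,0,0.05],"spin": 0},{"slide": [0,0,0.035],"spin": 0},{"slide": [0,0,0.02],"spin": 0},{"slide": [0,0,0.01],"spin": 0},{"slide": [0,0,0],"spin": 0},{"slide": [0,0,0],"spin": 0}]'

```text
t: 34.75
eef_pos: [552.2, 66.4, 23.8]
tcp_rot: [3.141, -0.001, 0.22]
ft_force: [-0.3, -0.2, 0.8]
opening: 0.701
grip_force: 0.0
```

Call:
carry_out --moves '[{"slide": [0,0,0],"spin": 0},{"slide": [0,0,0],"spin": 0},{"slide": [0,0,0],"spin": 0},{"slide": [0,0,0],"spin": 0},{"slide": [0,0,0],"spin": 0},{"slide": [0,0,0],"spin": 0},{"slide": [0,0,0],"spin": 0},{"slide": [0,0,0],"spin": 0},{"slide": [0,0,0],"spin": 0},{"slide": [0,0,0],"spin": 0},{"slide": [0,0,0],"spin": 0},{"slide": [0,0,0],"spin": 0}]' --hand 1

```text
t: 35.75
eef_pos: [551.8, 66.3, 22.9]
tcp_rot: [3.141, -0.0, 0.22]
ft_force: [0.4, -0.6, -0.2]
opening: 0.143
grip_force: 30.0
```

Call:
carry_out --moves '[{"slide": [0,0,-0.01],"spin": 0},{"slide": [0,0,-0.03],"spin": 0},{"slide": [0,0,-0.06],"spin": 0},{"slide": [0,0,-0.07],"spin": 0},{"slide": [0,0,-0.07],"spin": 0},{"slide": [0,0,-0.06],"spin": 0},{"slide": [0,0,-0.05],"spin": 0},{"slide": [0,0,-0.02],"spin": 0},{"slide": [0,0,0],"spin": 0},{"slide": [0,0,0],"spin": 0}]'

```text
t: 36.58
eef_pos: [551.4, 66.3, 170.4]
tcp_rot: [3.142, 0.0, 0.22]
ft_force: [0.2, 0.1, 0.5]
opening: 0.143
grip_force: 30.0
```

```bash
python3 -c "
from h import *
go(496.3-36*.976,272.9-36*.218,25,.22)"
```

```text
at [551.4  66.3 170.4] yaw 0.22 t 36.6 | slide [-0.112 -0.534  0.363] spin -0.001 rows@.09 7.3
```

Call:
carry_out --moves '[{"slide": [-0.008,-0.035,0],"spin": 0},{"slide": [-0.014,-0.07,0],"spin": 0},{"slide": [-0.017,-0.08,0],"spin": 0},{"slide": [-0.017,-0.08,0],"spin": 0},{"slide": [-0.017,-0.08,0],"spin": 0},{"slide": [-0.017,-0.08,0],"spin": 0},{"slide": [-0.012,-0.06,0],"spin": 0},{"slide": [-0.006,-0.03,0],"spin": 0},{"slide": [-0.004,-0.019,0],"spin": 0},{"slide": [0,0,0],"spin": 0},{"slide": [0,0,0],"spin": 0}]'

```text
t: 37.5
eef_pos: [461.5, 264.6, 170.4]
tcp_rot: [3.141, 0.001, 0.22]
ft_force: [-0.0, -0.3, -0.7]
opening: 0.143
grip_force: 30.0
```

Call:
carry_out --moves '[{"slide": [0,0,0.03],"spin": 0},{"slide": [0,0,0.06],"spin": 0},{"slide": [0,0,0.06],"spin": 0},{"slide": [0,0,0.06],"spin": 0},{"slide": [0,0,0.05],"spin": 0},{"slide": [0,0,0.02],"spin": 0},{"slide": [0,0,0],"spin": 0},{"slide": [0,0,0],"spin": 0}]'

```text
t: 38.17
eef_pos: [462.0, 264.4, 59.2]
tcp_rot: [3.141, 0.0, 0.219]
ft_force: [-0.2, -0.4, -0.2]
opening: 0.148
grip_force: 30.0
```

```bash
python3 -c "
from h import *
go(496.3-36*.976,272.9-36*.218,26.9,.22)"
```

```text
at [462.  264.4  59.2] yaw 0.219 t 38.2 | slide [-0.002 -0.002  0.081] spin -0.003 rows@.09 0.9
```

Call:
carry_out --moves '[{"slide": [0,0,0.03],"spin": 0},{"slide": [0,0,0.025],"spin": 0},{"slide": [0,0,0.013],"spin": 0},{"slide": [0,0,0.007],"spin": 0},{"slide": [0,0,0.002],"spin": 0},{"slide": [0,0,0],"spin": 0},{"slide": [0,0,0],"spin": 0},{"slide": [0,0,0],"spin": 0}]'

```text
t: 38.83
eef_pos: [461.7, 265.1, 28.5]
tcp_rot: [-3.142, -0.001, 0.22]
ft_force: [0.4, -0.1, -0.1]
opening: 0.145
grip_force: 30.0
```

Call:
carry_out --moves '[{"slide": [0,0,0.003],"spin": 0},{"slide": [0,0,0.001],"spin": 0},{"slide": [0,0,0],"spin": 0},{"slide": [0,0,0],"spin": 0}]'

```text
t: 39.17
eef_pos: [461.7, 265.1, 26.7]
tcp_rot: [3.142, -0.0, 0.22]
ft_force: [-0.4, -1.9, 4.2]
opening: 0.142
grip_force: 30.0
```

Call:
carry_out --moves '[{"slide": [0,0,0],"spin": 0},{"slide": [0,0,0],"spin": 0},{"slide": [0,0,0],"spin": 0},{"slide": [0,0,0],"spin": 0},{"slide": [0,0,0],"spin": 0},{"slide": [0,0,-0.02],"spin": 0},{"slide": [0,0,-0.06],"spin": 0},{"slide": [0,0,-0.08],"spin": 0},{"slide": [0,0,-0.09],"spin": 0},{"slide": [0,0,-0.08],"spin": 0},{"slide": [0,0,-0.03],"spin": 0},{"slide": [0,0,0],"spin": 0}]' --hand 0.4

```text
t: 40.17
eef_pos: [462.6, 265.6, 174.3]
tcp_rot: [-3.141, -0.006, 0.22]
ft_force: [-0.4, -0.4, -0.0]
opening: 0.599
grip_force: 0.0
```

Call:
carry_out --moves '[{"slide": [0,-0.05,0],"spin": 0},{"slide": [0,-0.09,0],"spin": 0},{"slide": [0,-0.09,0],"spin": 0},{"slide": [0,-0.09,0],"spin": 0},{"slide": [0,-0.09,0],"spin": 0},{"slide": [0,-0.09,0],"spin": 0},{"slide": [0,-0.05,0],"spin": 0},{"slide": [0,0,0],"spin": 0},{"slide": [0,0,0],"spin": 0},{"slide": [0,0,0],"spin": 0}]'

```text
t: 41.0
eef_pos: [413.4, 478.8, 169.8]
tcp_rot: [3.141, 0.001, 0.22]
ft_force: [0.2, -0.1, -0.9]
opening: 0.598
grip_force: 0.0
```

```bash
python3 -c "
from h import *
a=read_camera('top')['color'];b=read_camera('side')['color']
cv2.imwrite('pics/fin.png',cv2.resize(np.hstack([a,b])[:,:,::-1],(800,300),interpolation=cv2.INTER_AREA))
cv2.imwrite('pics/fin2.png',cv2.resize(np.hstack([a[120:300,70:250],a[120:300,310:450]])[:,:,::-1],(800,450)))"
```

```text
(no output)
```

View pics/fin.png

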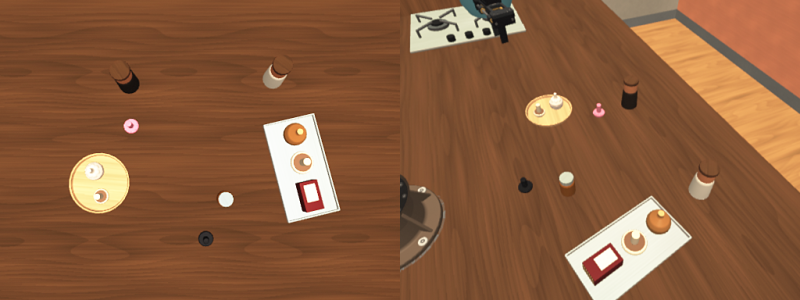

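View pics/fin2.png

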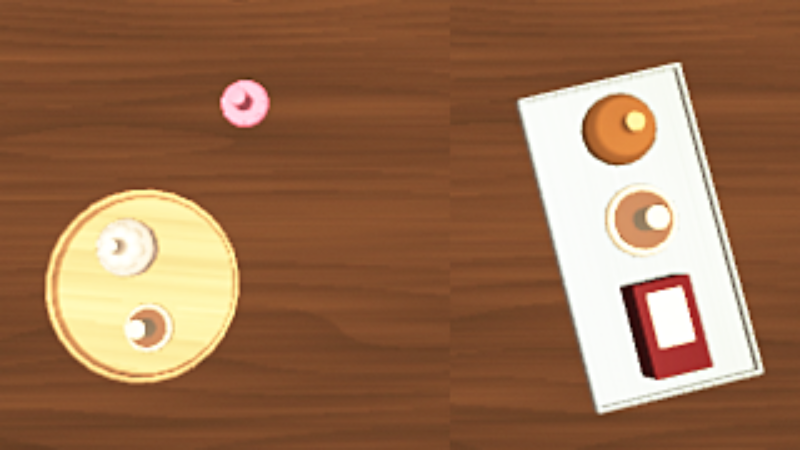

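All five pieces sit inside and upright. In the close crop the tray holds the onion (620,128), mushroom (640,220) and carton (668,328), and the dish holds the garlic (127,247) and small mushroom (149,328). The jar, mills and look-alikes have not moved, and the arm is clear.

```bash
python3 -c "
from cell import *
print(job_done())"
```

```text
the job is handed in; nothing more can be done
None
```

The job is handed in at about 41 s: the onion, larger mushroom and carton are in the tray, the garlic and smaller mushroom are in the dish, all upright and clear of the rims, and the jar, mills and look-alikes were left where they stood.

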